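# Draw the twin-tube spring gauge out to its clip

### The job

Check the springs of the pull gauge that has two tubes side by side: by its upright tab, draw its slide out of the tubes until its pointer is level with the clip on the scale rail beside it, and hold it there for about two seconds. Then let the slide go all the way back home and let go of it. Do not pull the single-tube gauge.

Things in the scene. Friction and masses are not known exactly. Their poses are not given: they have to be found in the camera images.
- twin_gauge: Gauge to use, fixed: grey plate 270 x 120 x 8 mm (x -108 to +162), two 26 mm steel tubes lying along x (x +50 to +159, tops 45 mm up), scale rail (top 20 mm up) along its left side, y +50. Origin: on the desk below the middle of the slide's grip tab when home. The slide draws out along -x (roughly toward the robot), at most 92 mm; springs pull it home: 2.4 N + 0.6 N per 10 mm.
- twin_pointer (a point): Tip of the slide's thin black pointer, 33 mm up, y +38 mm in the gauge's frame, always at the same x as the grip tab's middle: 0 at home. The slide: two rods, a crosshead (16 x 72 mm, 21 to 39 mm up) and on its middle (y = 0) the upright black grip tab, 12 mm thick along x, 44 mm wide along y, top 91 mm up, upper 45 mm free all round: pinch it from above across its thickness.
- mark_clip: The mark: small black clip fixed astride the twin-tube gauge's scale rail, 14 mm along it and 20 mm across, with a thin upright fin in its middle, top 38 mm above the desk. Origin: middle of the clip, 8 mm above the desk; axes as the gauge's. It sits 45 to 80 mm out (gauge's -x) from the pointer's home place.
- single_slide (a joint): Slide of the other gauge, a bystander about 0.3 m to one side: narrower plate (86 mm), only one tube, the same kind of grip tab and a clip of its own. 0 = home, grows (m) as it is drawn out.

How it is judged:
On the way:
1. the twin-tube gauge's pointer is held level with the clip, within 10 mm along the rail, for 1 s (x of twin_pointer in the frame of mark_clip between -0.01 and 0.01 m), for 1 s.
At the end, for the whole second after the job is handed in: After having been held at the clip, the twin-tube gauge's slide is back home (within 6 mm), and the single-tube gauge's slide is home too (x of twin_pointer in the frame of twin_gauge above -0.006 m and value of joint single_slide below 0.006 m); the robot touches nothing.
It fails at once if the single-tube gauge is drawn out by more than 10 mm (value of joint single_slide above 0.01 m).
It also fails if it takes over 40 s, if anything falls off the work surface, if the arm or the gripper's body presses on something with over 40 N, if the wrist force passes 120 N, or if a joint passes its speed limit or range.

### The arm

A 6-joint arm with a two-finger parallel gripper is mounted at the origin on a cart in front of the work surface, level with it; the furniture and walls round the work are solid. World frame = base frame: x ahead of the robot, y to its left, z up, the work surface at z = 0. Lengths are in m, angles in rad, forces in N, time in s.
With the tool pointing down it reaches from about 0.325 to 0.9 m from the base axis. Payload 3.5 kg.
Tool frame: the origin (TCP) lies at the centre of the arm's flange, where the gripper is bolted on; the fingertips stand 173 mm ahead of it and the grasp point (between the pads) lies ctrl.grip_depth ahead of it (ctrl.grip_depth is the distance from the TCP to the grasp point, in m); z points along the fingers, y is the line along which they close (so a half turn about z gives the same grasp; the last joint's range is limited). The gripper opens to 85 mm and grips with 20 to 120 N. Pads are 22 mm wide; open, the fingers measure 114 mm over their backs; the gripper's body (76 mm by 85 mm) begins 54 mm behind the grasp point. The pads swing forward as they close: fully open they stand 13 mm farther back than shut.
Start: joints at [-1.427, 0.276, -0.026, 1.268, 0, 1.467], TCP at [0.153, -0.606, 0.405] pointing down, gripper open.
Joint ranges: [-3.12, 3.12], [-0.85, 1.88], [-1.08, 1.24], [-1.95, 2.15], [-1.57, 1.53], [-3.14, 3.14]. Speed limits (rad/s): [2.57, 2.57, 3.14, 3.14, 3.14, 3.14].

### API

Orientations are given as a unit quaternion [w, x, y, z].
In Python, from station import ctrl gives the robot as it stands.
- The arm moves only by the shell command python3 -m jog 'ROWS' [FORCE]. ROWS is text: rows parted by semicolons, each of 5 numbers parted by spaces: the closure, from -1 (fully open) to 1 (shut), then the shift along the tool's x, y, z in m, then the turn about the tool's z in units of 5 degrees (1.0 is 5 degrees). In form: gripper x y z roll; .... A call has 1 to 10 rows; each row shifts and turns the commanded pose from where the row before left it, along the tool's axes as they then stand; what a row does not reach is not made up. A row lasts 1/12 s, in which the tool goes at most 41.7 mm and 7.16 degrees, less where a joint would pass 70% of its speed; a pose out of reach is approached as far as the arm can. A call with a gripper value outside its range is refused whole. The fingers move at their own pace and stop on an object; FORCE is the grip in N (left out, the last holds). Time passes only in rows, so rows that do not move let the fingers close. It gives the time, the measured TCP pose, the force, the opening and the grip force at its end, in the units of the state.
- ctrl.get_state(): the state, without advancing time (a new reading comes with each control period).
- ctrl.get_image(name): name is "scene" or "top" or "wrist"; returns (picture, depth): 400x640x3 uint8, blue, green, red; 400x640 float32, m along the optical axis (not along the pixel's ray), 0 where there is no reading.
- ctrl.camera_info(name): a dict with "K" (3x3 intrinsics, pixels), "D" ([k1, k2, p1, p2, k3] as OpenCV has them; the pictures are not rectified), "T" (4x4, takes a point from camera to world coordinates). Camera axes: x right, y down, z forward; pixel columns grow to the right and rows downward; lengths in m; the calibration is good to about 2 mm. A picture is of the moment at which its call begins: read the wrist's pose just before it. camera_info takes no time and is no camera call; for the wrist camera it gives the pose at the moment of the call.
- ctrl.hand_in(): hands the job in; it is judged then, once.
The state is a dict: "clock": time; "qpos": joint angles; "qd": joint speeds; "joint_torque": joint torques, N m; "eef_pos": TCP position; "orientation": TCP orientation; "force": force on the tool from outside, world axes, zero at the start; "ft_torque": the same for the moment, N m; "finger_gap": opening from 0.0 (shut) to 1.0 (fully open); "finger_force": force on a finger pad.
Only numpy, scipy, OpenCV 4.12 (cv2) and the standard library are available. Lean on these libraries where they do the work, as an engineer would, in place of code of your own. Each camera call takes 0.05 s, during which the arm holds its last target. There are 200 camera calls.

## Working session

There is one attempt and no reset: what is moved stays moved. The work goes in short steps, Python scripts to look and compute and a shell command to move; the robot and the scene stay as the last step left them, time stands still between calls to the robot, and variables do not carry over. Pictures are saved under pics/ and viewed, at most 10 in all, crops included, and the job is handed in when it is done.

```bash
mkdir -p pics
python3 - <<'E'
from station import ctrl
import cv2,numpy as np
for n in("top","scene"):
    im,d=ctrl.get_image(n); cv2.imwrite(f"pics/{n}0.png",im); np.save(f"pics/{n}0.npy",d)
    c=ctrl.camera_info(n); print(n,np.round(c["K"],1).tolist(),np.round(c["T"],3).tolist(),c["D"])
s=ctrl.get_state();print(s, ctrl.grip_depth)
E
```

```text
top [[408.5, 0.0, 320.4], [0.0, 408.5, 207.6], [0.0, 0.0, 1.0]] [[0.023, -0.991, 0.133, 0.413], [-0.999, -0.027, -0.032, -0.109], [0.035, -0.132, -0.991, 0.902], [0.0, 0.0, 0.0, 1.0]] [-0.04012493  0.          0.          0.          0.        ]
scene [[379.0, 0.0, 319.7], [0.0, 379.0, 192.5], [0.0, 0.0, 1.0]] [[-0.761, -0.5, 0.414, 0.17], [-0.649, 0.597, -0.472, 0.304], [-0.011, -0.628, -0.778, 0.715], [0.0, 0.0, 0.0, 1.0]] [0.00329736 0.         0.         0.         0.        ]
{'clock': 0.1, 'qpos': array([-1.42741171e+00,  2.77082072e-01, -2.77674753e-02,  1.26801824e+00,
       -1.30330104e-05,  1.46739671e+00]), 'qd': array([ 0.00214141, -0.00241817,  0.0026607 ,  0.00079163,  0.00238425,
        0.00081544]), 'joint_torque': array([ 7.58108108e-04, -4.46708822e+01,  2.96128929e+01,  8.49313452e-03,
       -4.00225713e-05, -5.28438392e-06]), 'eef_pos': array([ 0.15261562, -0.60570168,  0.40364437]), 'orientation': array([-1.03539186e-03,  9.92396314e-01,  1.23079175e-01, -2.72206334e-05]), 'force': array([-0.38999126,  1.01561239, -0.42056576]), 'ft_torque': array([0.04746438, 0.01357327, 0.00527261]), 'finger_force': 0.0, 'finger_gap': 1.0009692383698143} 0.1547
```

View pics/top0.png

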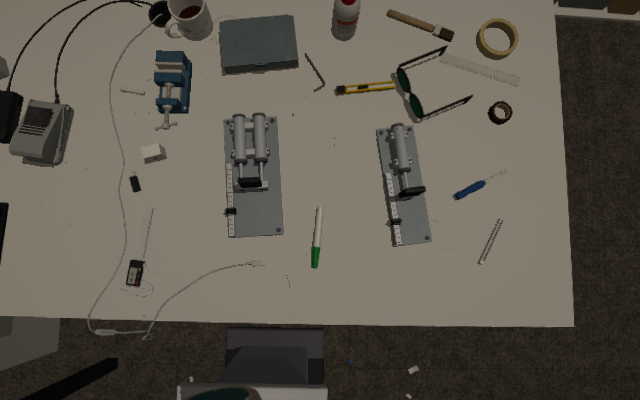

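View pics/scene0.png

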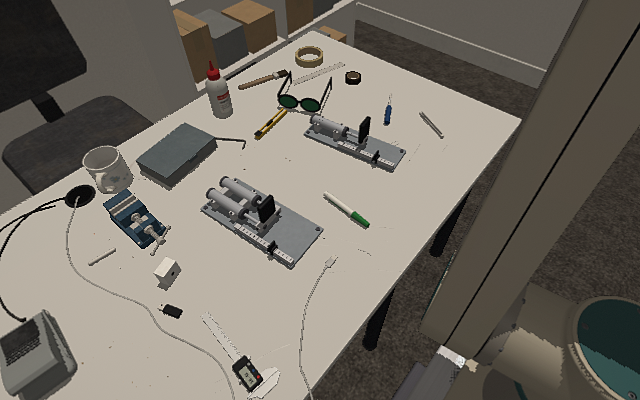

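Top view: twin gauge at about (225–283, 115–237), with its tab at (250,183) and the clip at (231,211). The single-tube gauge is on the right with its tab at (411,191). The scene view agrees.

```bash
cat > h.py <<'E'
import cv2,numpy as np
from station import ctrl
def ray(c,uv):
    p=cv2.undistortPoints(np.float64(uv).reshape(-1,1,2),c["K"],np.array(c["D"])).reshape(-1,2)
    d=np.c_[p,np.ones(len(p))]@c["T"][:3,:3].T
    return c["T"][:3,3],d
def onplane(c,uv,z):
    o,d=ray(c,uv); return o+d*((z-o[2])/d[:,2])[:,None]
def cloud(c,dep):
    h,w=dep.shape; u,v=np.meshgrid(np.arange(w),np.arange(h))
    o,d=ray(c,np.stack([u.ravel(),v.ravel()],1)); return (o+d*dep.reshape(-1,1)).reshape(h,w,3)
E
python3 - <<'E'
from h import *
c=ctrl.camera_info("top"); im=cv2.imread("pics/top0.png"); P=cloud(c,np.load("pics/top0.npy"))
roi=np.zeros(P.shape[:2],bool); roi[108:245,215:295]=1
Z=P[...,2]; g=im.max(2)
print("desk z",np.median(Z[240:260,180:220]),"plate z",np.median(Z[205:225,245:270]), "bright desk/plate",np.median(g[240:260,180:220]),np.median(g[205:225,245:270]))
m=(roi&(g<150)).astype(np.uint8)
m=(roi&(Z>0.005)).astype(np.uint8)
n,l,st,_=cv2.connectedComponentsWithStats(m); k=1+st[1:,4].argmax(); print(st[k])
# plate edges: rect of plate-level points
q=P[(l==k)&(Z<0.012)][:,:2]
r=cv2.minAreaRect(np.float32(q*1000)); print("plate rect",r)
for a,b in((.075,.12),):
    t=P[roi&(Z>a)&(Z<b)]; print("tab",len(t),t.mean(0),cv2.minAreaRect(np.float32(t[:,:2]*1000)), np.percentile(t[:,2],[5,50,95]))
dk=roi&(g<45); n,l,st,ce=cv2.connectedComponentsWithStats(dk.astype(np.uint8))
for i in range(1,n):
    if st[i,4]>8: print(st[i],ce[i],P[l==i].mean(0),P[l==i][:,2].max(),onplane(c,ce[i],0.025))
cv2.imwrite("pics/c1.png",cv2.resize(im[105:245,205:300],None,fx=4,fy=4,interpolation=cv2.INTER_CUBIC))
E
```

```text
desk z -0.0005423405800247805 plate z 0.007598160448549995 bright desk/plate 132.0 92.0
[ 223  112   61  126 6405]
plate rect ((602.3748168945312, 15.539230346679688), (270.7494812011719, 120.6315689086914), 5.549121379852295)
tab 156 [0.57361321 0.01258523 0.08824361] ((574.8588256835938, 13.097640991210938), (12.571365356445312, 44.33495330810547), 5.352447509765625) [0.07731673 0.08970322 0.09260801]
[253 132   1  10  10] [253.  136.5] [0.69046503 0.01837729 0.00768036] 0.0110124032179032 [[0.68508012 0.01591205 0.025     ]]
[234 157  18  10  64] [240.265625 162.203125] [0.6223532  0.03816536 0.04017735] 0.9019734607060007 [[0.62606066 0.04100843 0.025     ]]
[253 157  15   9  70] [259.25714286 161.62857143] [ 6.28577595e-01 -3.15107632e-04  2.48371982e-02] 0.046347816728437685 [[ 6.28577002e-01 -3.77879026e-04  2.50000000e-02]]
[238 176  24  12 228] [249.53947368 182.05701754] [0.57107984 0.01024075 0.08307051] 0.9019734607060007 [[0.58245189 0.01871849 0.025     ]]
[234 186  34   7  86] [248.69767442 190.31395349] [0.56446211 0.01999004 0.02347292] 0.9019734607060007 [[0.56419578 0.01969816 0.025     ]]
[225 208  11   7  64] [230.484375 210.75    ] [0.51823088 0.05627793 0.02726217] 0.04008697082632817 [[0.51851414 0.05672874 0.025     ]]
```

View pics/c1.png

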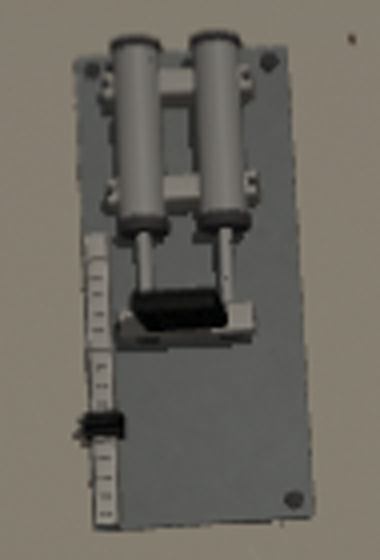

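```bash
python3 -m jog '-1 0 0 0 -1.357;-1 0 0 0 -1.357;-1 0 0 0 -1.357;-1 0 0 0 -1.357;-1 0 0 0 -1.357;-1 0 0 0 -1.357;-1 0 0 0 -1.357;-1 0 0 0 -1.357;-1 0 0 0 -1.357;-1 0 0 0 -1.357' 60; python3 -m jog '-1 0 0 0 -1.357;-1 0 0 0 -1.357;-1 0 0 0 0'
python3 - <<'E'
from h import *
c=ctrl.camera_info("top"); im=cv2.imread("pics/top0.png"); P=cloud(c,np.load("pics/top0.npy"))
O=np.array([.5755,.0129]);a=np.radians(5.5);R=np.array([[np.cos(a),np.sin(a)],[-np.sin(a),np.cos(a)]])
q=P[200:222,222:240].reshape(-1,3); g=(q[:,:2]-O)@R.T
col=im[200:222,222:240].max(2).ravel()
for lo,hi in((.022,.03),(.03,.05)):
    s=(q[:,2]>lo)&(q[:,2]<hi)&(col<60); print(lo,s.sum(),g[s].mean(0),g[s].min(0),g[s].max(0))
from scipy.spatial.transform import Rotation as Ro
s=ctrl.get_state();w=s["orientation"];M=Ro.from_quat(np.r_[w[1:],w[0]]).as_matrix()
print("tool y deg",np.degrees(np.arctan2(M[1,1],M[0,1])),s["qpos"],s["force"])
E
```

```text
clock: 0.93
eef_pos: [0.1526, -0.6058, 0.404]
orientation: [-0.001, 0.753, 0.658, 0.0]
force: [-0.8, 0.8, 0.1]
finger_gap: 0.997
finger_force: 0.0
clock: 1.18
eef_pos: [0.1526, -0.6058, 0.404]
orientation: [-0.001, 0.671, 0.741, 0.0]
force: [-0.2, -0.2, -0.5]
finger_gap: 1.001
finger_force: 0.0
0.022 32 [-0.0527747   0.04914778] [-0.05781566  0.04126344] [-0.04441824  0.05920112]
0.03 22 [-0.05183689  0.05027339] [-0.05368522  0.04033393] [-0.04981422  0.0594868 ]
tool y deg 5.670544947050837 [-1.42741066e+00  2.76830393e-01 -2.72514818e-02  1.26801136e+00
 -4.68481796e-06  4.44160321e-02] [-0.19982335 -0.22533499 -0.52640134]
```

```bash
python3 -m jog '-1 .0288 .024 0 0;-1 .0288 .024 0 0;-1 .0288 .024 0 0;-1 .0288 .024 0 0;-1 .0288 .024 0 0;-1 .0288 .024 0 0;-1 .0288 .024 0 0;-1 .0288 .024 0 0;-1 .0288 .024 0 0;-1 .0288 .024 0 0'; python3 -m jog '-1 .0288 .024 0 0;-1 .0288 .024 0 0;-1 .0288 .024 0 0;-1 .0288 .024 0 0;-1 .0288 .024 0 0;-1 .0288 .024 0 0;-1 .0288 .024 0 0;-1 .0288 .024 0 0;-1 .0288 .024 0 0;-1 .0288 .024 0 0';python3 -m jog '-1 0 0 0 0;-1 0 0 0 0'
cat >> h.py <<'E'
O=np.array([.5755,.0129]);a=np.radians(5.5);R=np.array([[np.cos(a),np.sin(a)],[-np.sin(a),np.cos(a)]])
def G(p): p=np.atleast_2d(p); return np.c_[(p[:,:2]-O)@R.T,p[:,2]]
E
python3 - <<'E'
from h import *
s=ctrl.get_state(); c=ctrl.camera_info("wrist"); im,d=ctrl.get_image("wrist"); cv2.imwrite("pics/w1.png",im);np.save("pics/w1.npy",d)
print("tcp in gauge",G(s["eef_pos"]),s["qpos"]); P=cloud(c,d); g=G(P.reshape(-1,3)); k=im.max(2).ravel()
t=(g[:,2]>.08)&(g[:,2]<.1)&(abs(g[:,0])<.03)&(abs(g[:,1])<.04); print("tab",t.sum(),g[t].mean(0),g[t].min(0),g[t].max(0))
t=(g[:,2]>.031)&(g[:,2]<.045)&(abs(g[:,0]+.052)<.02)&(abs(g[:,1]-.05)<.015); print("fin",t.sum(),g[t].mean(0) if t.any() else'')
E
```

```text
clock: 2.02
eef_pos: [0.3641, -0.2944, 0.4046]
orientation: [0.0, 0.673, 0.739, 0.0]
force: [0.7, -0.8, -0.4]
finger_gap: 1.004
finger_force: 0.0
clock: 2.85
eef_pos: [0.5752, 0.0156, 0.4045]
orientation: [-0.0, 0.673, 0.74, -0.0]
force: [0.6, -0.5, 0.8]
finger_gap: 1.001
finger_force: 0.0
clock: 3.02
eef_pos: [0.5752, 0.0154, 0.4041]
orientation: [-0.0, 0.672, 0.741, -0.0]
force: [-0.5, -1.6, -0.8]
finger_gap: 1.0
finger_force: 0.0
tcp in gauge [[-8.04653958e-05  2.48984282e-03  4.04116142e-01]] [-8.55716783e-02  1.89602448e-01 -1.37816737e-01  1.24437625e+00
 -2.24055653e-04  1.38738224e+00]
tab 582 [0.00118083 0.00343722 0.08924669] [-0.00453348 -0.01877871  0.08016806] [0.00708368 0.02405125 0.09147403]
fin 81 [-0.04947634  0.05284073  0.0364977 ]
```

View pics/w1.png

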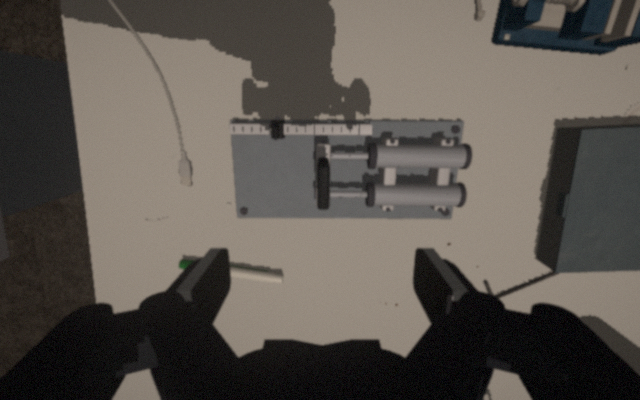

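The wrist view shows the tab at (322,183), between the fingers, and the clip at (277,128). Both views put the clip about 51 mm out. I'll descend now.

```bash
python3 -m jog '-.3 0 .001 .025 0;-.3 0 0 .03 0;-.3 0 0 .03 0;-.3 0 0 .03 0;-.3 0 0 .025 0;-.3 0 0 .02 0;-.3 0 0 .019 0;-.3 0 0 0 0;-.3 0 0 0 0' 60
python3 - <<'E'
from h import *
s=ctrl.get_state(); im,d=ctrl.get_image("scene"); cv2.imwrite("pics/s2.png",cv2.resize(im[130:290,180:400],None,fx=3,fy=3)); print(G(s["eef_pos"]))
E
```

```text
clock: 3.82
eef_pos: [0.5742, 0.0127, 0.2249]
orientation: [-0.001, 0.673, 0.74, -0.001]
force: [-0.8, -0.2, 0.2]
finger_gap: 0.651
finger_force: 0.0
[[-1.28726781e-03 -5.72765636e-05  2.24893498e-01]]
```

View pics/s2.png

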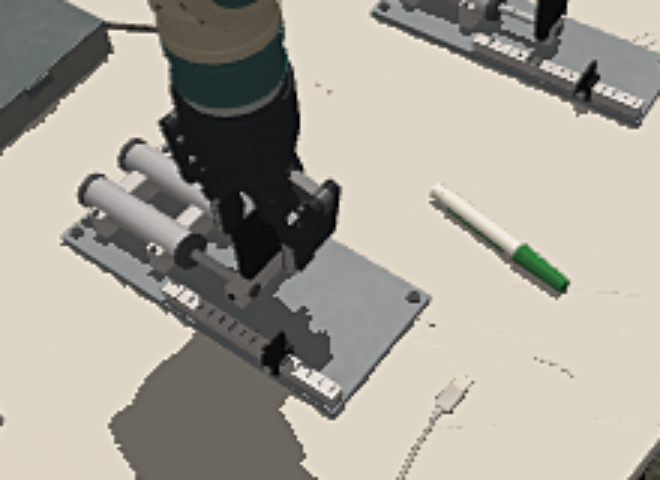

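The fingers straddle the tab at about (260,240), and the clip at (277,352) is clear. I'll close.

```bash
python3 -m jog '1 0 .001 0 0;1 0 0 0 0;1 0 0 0 0;1 0 0 0 0;1 0 0 0 0;1 0 0 0 0;1 0 0 0 0;1 0 0 0 0' 60
```

```text
clock: 4.53
eef_pos: [0.5765, 0.0138, 0.2272]
orientation: [0.0, 0.672, 0.74, -0.0]
force: [-3.1, -0.3, 6.4]
finger_gap: 0.131
finger_force: 59.6
```

```bash
python3 -m jog '1 0 -.004 0 0;1 0 -.008 0 0;1 0 -.01 0 0;1 0 -.01 0 0;1 0 -.01 0 0;1 0 -.006 0 0;1 0 -.004 0 0;1 0 0 0 0;1 0 0 0 0'
python3 - <<'E'
from h import *
s=ctrl.get_state(); c=ctrl.camera_info("wrist"); im,d=ctrl.get_image("wrist"); cv2.imwrite("pics/w3.png",im)
print(G(s["eef_pos"]))
im,_=ctrl.get_image("scene"); cv2.imwrite("pics/s3.png",cv2.resize(im[190:280,190:330],None,fx=5,fy=5,interpolation=cv2.INTER_CUBIC))
E
```

```text
clock: 5.28
eef_pos: [0.526, 0.0089, 0.2272]
orientation: [0.002, 0.672, 0.741, 0.002]
force: [5.5, 1.6, 5.2]
finger_gap: 0.133
finger_force: 59.9
[[-0.04961864  0.00077893  0.22719093]]
```

View pics/w3.png

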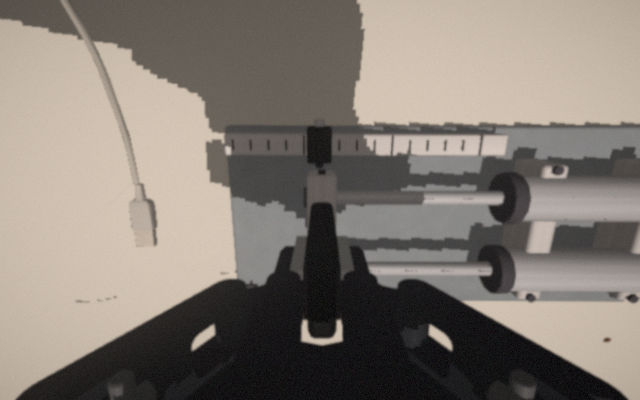

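View pics/s3.png

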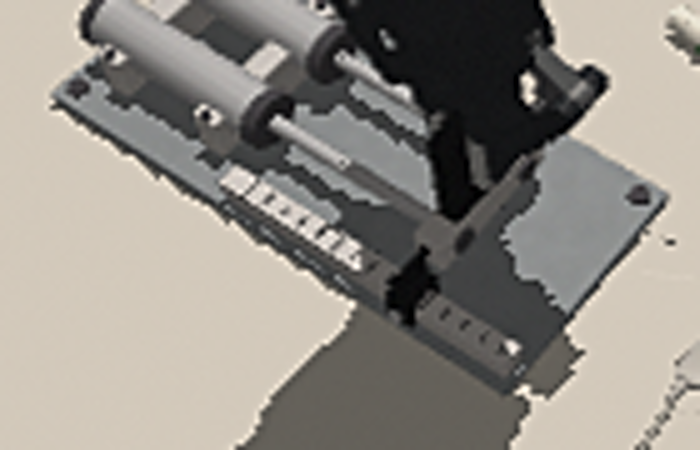

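The wrist view shows the pointer at (321,172) and the clip at (319,145), so they are level within about 1 mm. I'll hold for about 2.2 s.

```bash
for i in 1 2; do :; done
python3 -m jog '1 0 0 0 0;1 0 0 0 0;1 0 0 0 0;1 0 0 0 0;1 0 0 0 0;1 0 0 0 0;1 0 0 0 0;1 0 0 0 0;1 0 0 0 0;1 0 0 0 0' | head -2
python3 -m jog '1 0 0 0 0;1 0 0 0 0;1 0 0 0 0;1 0 0 0 0;1 0 0 0 0;1 0 0 0 0;1 0 0 0 0;1 0 0 0 0;1 0 0 0 0;1 0 0 0 0' | head -2
python3 -m jog '1 0 0 0 0;1 0 0 0 0;1 0 0 0 0;1 0 0 0 0;1 0 0 0 0;1 0 0 0 0' | head -2
python3 -m jog '1 0 .004 0 0;1 0 .008 0 0;1 0 .01 0 0;1 0 .01 0 0;1 0 .01 0 0;1 0 .006 0 0;1 0 .003 0 0;1 0 0 0 0;1 0 0 0 0'
```

```text
clock: 6.22
eef_pos: [0.5265, 0.009, 0.2272]
clock: 7.05
eef_pos: [0.5265, 0.009, 0.2272]
clock: 7.55
eef_pos: [0.5265, 0.009, 0.2272]
clock: 8.3
eef_pos: [0.5762, 0.0137, 0.2272]
orientation: [0.001, 0.672, 0.741, 0.0]
force: [1.0, 0.1, 9.0]
finger_gap: 0.133
finger_force: 60.6
```

```bash
python3 -m jog '-.3 0 0 0 0;-.3 0 0 0 0;-.3 0 0 0 0;-.3 0 0 0 0;-.3 0 0 0 0;-.3 0 0 0 0;-.3 0 0 0 0;-.3 0 0 0 0'
python3 -m jog '-.3 0 0 -.01 0;-.3 0 0 -.025 0;-.3 0 0 -.03 0;-.3 0 0 -.03 0;-.3 0 0 -.03 0;-.3 0 0 -.03 0;-.3 0 0 -.02 0;-.3 0 0 0 0;-.3 0 0 0 0'
python3 - <<'E'
from h import *
c=ctrl.camera_info("wrist"); im,d=ctrl.get_image("wrist"); cv2.imwrite("pics/w4.png",im)
g=G(cloud(c,d).reshape(-1,3))
t=(g[:,2]>.08)&(g[:,2]<.1)&(abs(g[:,0])<.07)&(abs(g[:,1])<.04); print("tab",t.sum(),g[t].mean(0))
E
```

```text
clock: 8.97
eef_pos: [0.5755, 0.0138, 0.2256]
orientation: [-0.0, 0.672, 0.741, -0.0]
force: [1.0, -0.7, 0.4]
finger_gap: 0.65
finger_force: 0.0
clock: 9.72
eef_pos: [0.5761, 0.0138, 0.4033]
orientation: [0.002, 0.672, 0.741, 0.001]
force: [0.2, -0.0, -0.8]
finger_gap: 0.652
finger_force: 0.0
tab 575 [0.00104506 0.00363312 0.08932304]
```

View pics/w4.png

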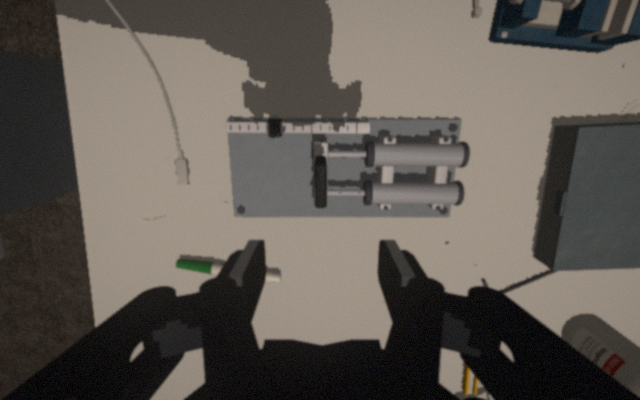

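The slide is back home, with its tab at (320,181) and +1.0 mm against +1.2 mm before the pull. The gripper is clear.

```bash
python3 -c "from station import ctrl; print(ctrl.hand_in())"
```

```text
the job is handed in; nothing more can be done
None
```

I drew the twin-tube gauge's slide out to its clip, held it about 2.3 s level to within about 1 mm, returned it home and released it, left the single-tube gauge alone, and handed in at about 10 s; no verdict came back.

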